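# Tighten the stand's locking nut between its cheeks

## Robot

A 7-joint arm with a two-finger parallel gripper is mounted at the origin on the work surface. World frame = base frame: x ahead of the robot, y to its left, z up, the work surface at z = 0. Lengths are in m, angles in rad, forces in N, time in s.
With the tool pointing down it reaches from about 0.425 to 0.925 m from the base axis. Payload 6.8 kg.
Tool frame: the origin (TCP) lies on the centre line of the jaws, within the pads' length; the fingertips stand 14 mm ahead of it and the grasp point (between the pads) lies 5 mm behind it (r.nose_length is the distance from the TCP to the fingertips, in m); z points along the fingers, y is the direction in which the jaws open and shut (so a half turn about z gives the same grasp; the last joint's range is limited). The gripper opens to 85 mm and grips with 20 to 120 N. Pads are 22 mm wide; open, the fingers measure 114 mm over their backs; the gripper's body (76 mm by 85 mm) begins 54 mm behind the grasp point. The pads swing forward as they close: fully open they stand 13 mm farther back than shut.
Start: joints at [1.21, 0.477, 0.022, 1.555, -0.011, 1.109, -0.083], TCP at [0.169, -0.654, 0.22] pointing down, gripper open.
Joint ranges: [-2.96, 2.96], [-0.34, 2.1], [-1.41, 1.46], [0.24, 2.44], [-1.37, 4.51], [0.17, 1.92], [-2.96, 2.96]. Speed limits (rad/s): [2.39, 2.39, 3.14, 3.14, 3.14, 3.14, 3.14].

## Interface

Orientations are given as a rotation vector (axis times angle).
In Python, from bench import r, imaging, look_for, outline_of gives the robot as it stands. The module is installed in compiled form; this text tells all that it offers.
- The arm moves only by the tool carry_out, never from a script. Its arguments are lists of equal length, an entry for each row: "offset": the shift along the tool's x, y, z as a fraction of full scale, a list of three; "turn": the turn, a rotation vector about the tool's x, y, z as a fraction of full scale, a list of three. A call has 1 to 8 rows; each row is the pose to reach, as a shift and turn from the pose commanded when the call began, along the tool's axes at that moment; what a row does not reach only later rows make up. Full scale, the value 1, is 0.5 m for a shift and 1.5 rad for a turn. A row lasts 1/10 s, in which the tool goes at most 50 mm and 8.59 degrees, less where a joint would pass 70% of its speed; a pose out of reach is approached as far as the arm can. A call with a number of a shift or a turn outside -1 to 1 is refused whole. A call with a gripper value outside its range is refused whole. "hand" is the closure, from 0 (fully open) to 1 (shut), set as the call begins (left out, the last holds). The fingers move at their own pace and stop on an object; "force" is the grip in N (left out, the last holds). Time passes only in rows, so rows that repeat a pose let the fingers close. It gives the time, the measured TCP pose, the force and the opening at its end, in the units of the state.
- r.get_obs(): the state, without advancing time (a new reading comes with each control period).
- imaging.grab_frame(name): name is "scene" or "side" or "wrist"; returns a dict with "pixels" (480x640x3 uint8, red, green, blue), "fx", "fy", "cx", "cy" (pixels), "R" (3x3) and "t" (3): a world point X has camera coordinates R X + t. Camera axes: x right, y down, z forward; pixel columns grow to the right and rows downward; lengths in m; the calibration is good to about 2 mm. A picture is of the moment at which its call begins. There is no depth.
- r.hand_in(): hands the job in, once; it reports no verdict.
Trained networks look in the newest picture that a camera, given by its name, has taken for a name from the list of things; names that differ only in an ending like _2 or _b are one class to them, and where a whole thing is asked for, a point or a joint stands for the part that bears it (a point fixed in the world has none). Each returns a list of dicts, best first, with "score" (0 to 1); they miss things now and then, are a little off and sometimes report something else, mostly with a low value. They report only what shows in the picture. A call takes as long as a camera call. They do not tell look-alikes from the thing itself.
- look_for(query, camera): "xyz" ([x, y, z] in m, in the coordinates of the camera as it stood for that picture, good to about 4 mm: the middle of the surface that is visible of it).
- outline_of(query, camera): "region" (480x640 bool, what is visible of it).
The state is a dict: "clock": time; "joints": joint angles; "qvel": joint speeds; "tau": joint torques, N m; "tcp_pos": TCP position; "orientation": TCP orientation; "contact_force": force on the tool from outside, world axes, zero at the start; "moment": the same for the moment, N m; "grip_width": finger opening in m.
Only numpy, scipy, OpenCV 4.12 (cv2) and the standard library are available. Lean on these libraries where they do the work, as an engineer would, in place of code of your own. Each camera call takes 0.05 s, during which the arm holds its last target. There are 200 camera calls.

## Task

Pick up the ring spanner from the blue mat and, with its big ring fully down on the brass nut of the stand, tighten the nut clockwise to about 1 N m (it must end firmly snug, and never get more than 1.8 N m). The two yellow cheeks leave only a short swing, so lift the spanner off and reseat it for each stroke, without forcing it on the cheeks or touching the nut with the fingers. Then lay the spanner gently back on the blue mat, the same way up as it was, and leave the bottle, torch and jar alone.

Things in the scene. Friction and masses are not known exactly. Their poses are not given: they have to be found in the camera images.
- spanner: Loose cranked steel ring spanner, 0.3 kg, 226 mm long. Origin: centre of the big ring, at its underside; x points from handle to ring (handle along -x), z up. Big ring: hexagon hole 37.6 mm across flats (flats face +-x; fits the nut every 60 deg), 16 mm tall, outside 54 mm across flats. At x = -182 mm a closed foot, 26 mm across, reaches down to z = 0; it stands on ring and foot.
- spanner_grip (a point): Middle of the handle's blue sleeve (80 mm long), where to grip from above, fingers across the bar: 110 mm from the ring's centre, 40 mm above the spanner's underside. The straight bar is 14 mm wide, 20 mm high (30 to 50 mm above the underside), x = -26 to -176 mm from the ring's centre. Centre of mass 16 mm from here towards the ring.
- spanner_mid (a point): Middle of the spanner's length, on its underside (82 mm from the ring's centre).
- stand: Fixed dark grey cast foot of a lamp stand, plate 200 x 200 x 20 mm. Origin on the desk surface straight under the nut's upright axis; the plate reaches from x = -85 to +115 mm, y = +-100 mm. The opening between the cheeks, where the spanner's handle must swing, faces its -x side. z up.
- cheeks: Uprights of the stand, same origin and axes: two yellow cheeks 8 mm thick, 85 mm high above the desk, 48 to 88 mm from the nut's axis. They stop the seated spanner's handle when the spanner's x is turned 42 deg either way from the stand's x. Behind the nut, at x = +50 to +58 mm, a yellow web 65 mm high, 110 mm wide; at x = +85 mm a post, 40 mm diameter (52 at its foot), 150 mm high.
- nut: Brass hexagon nut, 36 mm across flats, 16 mm tall, top 4 mm chamfered, on a steel washer. Origin on its upright axis at its underside, 24 mm above the desk: the spanner's origin lies there when fully seated. Flats face its +-x and every 60 deg; z up. A white dash on top marks its -x side. Ring on nut: 0.8 mm clearance a side, 0.08 rad of play either way under load.
- nut_turn (a joint): Turn of the nut's core, rad, growing clockwise from above; starts between 0.1 and 0.7. Running it takes about 0.2 N m. At 2.2 it meets its hard end stop (snug) and stays there when let go.
- nut_wind (a joint): Wind-up of the nut's sprung hexagon head on its core, rad, clockwise positive: 0.08 rad per N m of torque on the nut (0.016 while running, 0.08 at 1 N m, 0.14 at 1.8 N m); returns to 0 when let go. That torque is the sideways force of the hand times its 110 mm lever plus the hand's own twisting moment, which can be the larger part. The hexagon's yaw on the stand is minus (nut_turn + nut_wind).
- mat: Fixed blue mat, 260 x 150 x 4 mm (x, y, z). Origin at the centre of its underside, on the desk; z up.
- bottle: Loose white bottle with a blue cap, 54 mm diameter, 140 mm tall, upright. Origin: centre of its underside. Not to be moved.
- torch: Loose green torch standing on its head, 42 mm diameter, 120 mm tall. Origin: centre of its underside. Not to be moved.
- jar: Loose amber jar with a black lid, 60 mm diameter, 65 mm tall, upright. Origin: centre of its underside. Not to be moved.
Mind the look-alikes: they are no part of the job. Several things look just like the spanner: the one meant starts farthest to the robot's right.

How it is judged:
On the way, in this order (a step that is already met when the one before it is completed fails the run):
1. the spanner's ring is fully seated on the nut (horizontal distance between spanner and nut below 0.004 m and z of spanner in the frame of nut between -0.004 and 0.005 m), for 0.2 s.
2. the nut is at its end stop and pulled up firm (at least 0.7 N m) with the spanner on it (value of joint nut_turn above 2.15 rad and value of joint nut_wind above 0.056 rad and horizontal distance between spanner and nut below 0.006 m), for 0.1 s.
At the end, for the whole second after the job is handed in: The nut is left snug (nut_turn above 2.1 rad, within 0.1 of its stop) and the spanner lies still on the blue mat the way it was, standing on its two ends (within 0.12 rad of level), its middle on the mat (within 100 mm along and 70 mm across of the mat's centre) (value of joint nut_turn above 2.1 rad and x of spanner_mid in the frame of mat between -0.1 and 0.1 m and y of spanner_mid in the frame of mat between -0.07 and 0.07 m and height (world z) of spanner_mid below 0.012 m and angle between spanner's own z axis and vertical below 0.12 rad and linear speed of spanner below 0.02 m/s); the robot touches nothing.
It fails at once if the nut is over-tightened (above 1.8 N m) (value of joint nut_wind above 0.144 rad).
It fails at once if the spanner is forced on the cheeks with more than 80 N (contact force between spanner and cheeks above 80 N).
It fails at once if the spanner strikes or presses the mat with more than 120 N (contact force between spanner and mat above 120 N).
It fails at once if the fingers touch the nut (contact force between the fingers and nut above 0.5 N).
It fails at once if the bottle, torch or jar is moved more than 20 mm (distance of any of bottle, torch, jar from where it was at the start of the episode above 0.02 m).
It also fails if it takes over 72 s, if anything falls off the work surface, if the arm or the gripper's body presses on something with over 40 N, if the wrist force passes 120 N, or if a joint passes its speed limit or range.

## Working session

There is one attempt and no reset: what is moved stays moved. The work goes in short steps, Python scripts to look and compute and a tool call to move; the robot and the scene stay as the last step left them, time stands still between calls to the robot, and variables do not carry over. Pictures are saved under pics/ and viewed, about 8 in all and at most 12, crops included, and the job is handed in when it is done.

Besides the shell and the picture viewer there is one more tool, called after "Call:" as name(argument=value, ...) on one line, values as JSON. carry_out: Moves the arm, as the interface text tells. Shift numbers are shares of 0.5 m and turn numbers shares of 1.5 rad, none past 1 either way. Its arguments: {"type":"object","properties":{"offset":{"type":"array","items":{"type":"array","items":{"type":"number","minimum":-1,"maximum":1}}},"turn":{"type":"array","items":{"type":"array","items":{"type":"number","minimum":-1,"maximum":1}}},"hand":{"type":"number"},"force":{"type":"number"}},"required":["offset","turn"]}

```bash
mkdir -p pics; cat > h.py <<'E'
import numpy as np, cv2
from bench import r, imaging, look_for, outline_of
from scipy.spatial.transform import Rotation as Ro
def grab(c,name=None):
    f=imaging.grab_frame(c)
    if name: cv2.imwrite(f'pics/{name}.png',f['pixels'][:,:,::-1])
    return f
def world(f,x): return f['R'].T@(np.array(x)-f['t'])
def proj(f,X):
    c=f['R']@np.array(X)+f['t']; return np.array([f['fx']*c[0]/c[2]+f['cx'],f['fy']*c[1]/c[2]+f['cy']])
def onplane(f,uv,z):
    d=f['R'].T@np.array([(uv[0]-f['cx'])/f['fx'],(uv[1]-f['cy'])/f['fy'],1]); o=-f['R'].T@f['t']
    return o+d*(z-o[2])/d[2]
E
python3 - <<'E'
from h import *
np.set_printoptions(precision=4,suppress=True)
o=r.get_obs(); print({k:np.round(v,4) for k,v in o.items()}, r.nose_length)
print(Ro.from_rotvec(o['orientation']).as_matrix())
for c in ['scene','side']:
    f=grab(c,c); print(c,'cam at',-f['R'].T@f['t'],f['fx'])
    for q in ['spanner','stand','cheeks','nut','mat','bottle','torch','jar','spanner_grip']:
        for d in look_for(q,c)[:5]:
            w=world(f,d['xyz']); print(q,round(d['score'],2),w,proj(f,w).round())
E
```

```text
{'clock': np.float64(0.0), 'joints': array([ 1.2099,  0.4778,  0.0223,  1.5565, -0.0115,  1.1093, -0.0831]), 'qvel': array([-0.0002, -0.0013,  0.0001,  0.0012, -0.001 , -0.0004,  0.0003]), 'tau': array([ -0.0003, -59.6463,   1.6078, -28.1196,   0.0124,   0.0093,
         0.    ]), 'tcp_pos': array([ 0.1687, -0.6529,  0.2186]), 'orientation': array([-3.1148, -0.3959,  0.0005]), 'contact_force': array([-0.4244,  0.4423, -0.3562]), 'moment': array([-0.0003,  0.0005,  0.0196]), 'grip_width': np.float64(0.0854)} 0.014
[[ 0.9682  0.2502 -0.0006]
 [ 0.2502 -0.9682  0.0017]
 [-0.0001 -0.0018 -1.    ]]
scene cam at [1.0666 0.2269 1.0363] 520.3877543755623
spanner 0.73 [0.5475 0.3046 0.02  ] [439. 309.]
spanner 0.59 [0.2882 0.5289 0.0353] [563. 237.]
spanner 0.48 [ 0.6235 -0.1683  0.0393] [220. 270.]
stand 0.71 [ 0.6474 -0.1603  0.0211] [220. 284.]
stand 0.71 [ 0.6219 -0.1712  0.0382] [220. 269.]
stand 0.25 [0.7312 0.1389 0.0968] [339. 350.]
cheeks 0.88 [ 0.6999 -0.1567  0.0716] [207. 295.]
cheeks 0.18 [0.5445 0.2981 0.0168] [436. 307.]
nut 0.67 [ 0.6238 -0.167   0.0373] [221. 271.]
mat 0.91 [
[... 254 characters left out ...]
.5287 0.0382] [563. 238.]
side cam at [0.0935 1.2565 0.9366] 588.6515617964353
spanner 0.73 [0.499  0.3108 0.0406] [286. 319.]
spanner 0.6 [0.2899 0.5515 0.035 ] [340. 426.]
stand 0.67 [ 0.6439 -0.1529  0.0221] [300. 216.]
cheeks 0.68 [ 0.678  -0.1557  0.0687] [290. 200.]
nut 0.62 [ 0.6219 -0.16    0.0376] [308. 212.]
mat 0.86 [0.4868 0.2973 0.0072] [293. 327.]
mat 0.32 [0.5019 0.3138 0.04  ] [284. 319.]
bottle 0.64 [0.7102 0.1583 0.0699] [232. 254.]
torch 0.69 [0.7039 0.2704 0.0586] [213. 283.]
jar 0.58 [ 0.582  -0.4003  0.0431] [345. 178.]
jar 0.49 [ 0.626  -0.161   0.0347] [307. 212.]
spanner_grip 0.87 [0.5002 0.3145 0.0376] [284. 321.]
spanner_grip 0.67 [0.2857 0.5424 0.0326] [343. 424.]
```

View pics/scene.png

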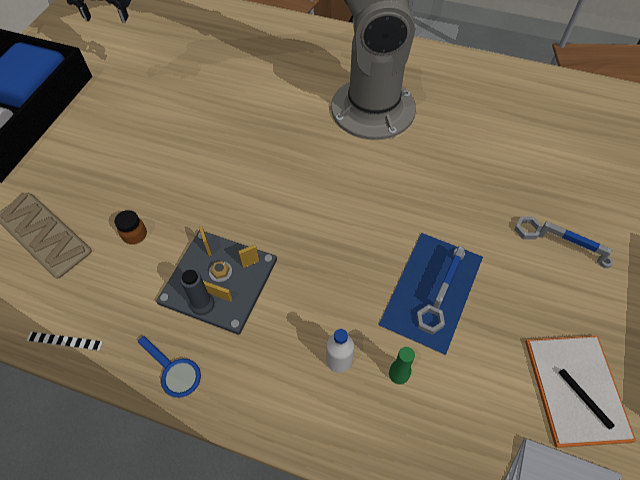

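View pics/side.png

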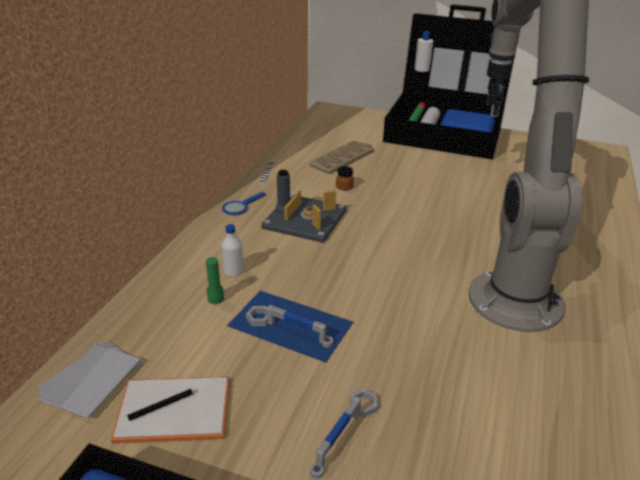

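The choice is between the spanner on the mat at scene (440,290), the spanner off the mat at (565,240), and the magnifier at (170,370), which is not a spanner. The robot's right is −y, so the rightmost spanner is the one on the mat. The stand's nut is at (221,269), with cheeks at (203,240) and (249,255), the web at (217,292) and the post at (195,290). On the way to the mat I'll look at the stand with the wrist camera.

```bash
cat >> h.py <<'E'
def goal(pos,yawx,T0=None,tilt=0):
    "fractions for the move to TCP pos, tool pointing down, tool x at world yaw yawx"
    o=r.get_obs(); R0=Ro.from_rotvec(o['orientation']); p0=o['tcp_pos']
    if T0 is not None: p0,R0=np.array(T0[0]),T0[1]
    c,s=np.cos(yawx),np.sin(yawx)
    R1=Ro.from_matrix(np.array([[c,s,0],[s,-c,0],[0,0,-1]]))
    d=R0.inv().apply(np.array(pos)-p0)/0.5; t=(R0.inv()*R1).as_rotvec()/1.5
    print('offset',d.round(4).tolist(),'turn',t.round(4).tolist(),'rows',(np.linalg.norm(d)*10).round(1),(np.linalg.norm(t)*1.5/.15).round(1))
    return d,t
E
python3 - <<'E'
from h import *
np.set_printoptions(precision=4,suppress=True)
f=grab('wrist'); o=r.get_obs(); R=Ro.from_rotvec(o['orientation']).as_matrix()
c=-f['R'].T@f['t']; print('cam in tool',R.T@(c-o['tcp_pos']),'\n',(f['R']@R),f['fx'])
goal([0.5,-0.22,0.38],np.arctan2(.25,.968))
E
```

```text
cam in tool [ 0.0733  0.0008 -0.1536] 
 [[-0.0006  1.      0.0005]
 [-0.9581 -0.0005 -0.2864]
 [-0.2864 -0.0006  0.9581]] 374.9417930952818
offset [0.8581, -0.6739, -0.3208] turn [0.0, -0.0, 0.0] rows 11.4 0.0
```

Call:
carry_out(offset=[[0.68,-0.39,-0.12],[0.68,-0.39,-0.12],[0.68,-0.39,-0.12],[0.68,-0.39,-0.12],[0.68,-0.39,-0.12],[0.68,-0.39,-0.12],[0.68,-0.39,-0.12],[0.68,-0.39,-0.12]], turn=[[0,0,0.168],[0,0,0.168],[0,0,0.168],[0,0,0.168],[0,0,0.168],[0,0,0.168],[0,0,0.168],[0,0,0.168]])

```text
clock: 1.85
tcp_pos: [0.4508, -0.3778, 0.2803]
orientation: [3.141, 0.002, 0.001]
contact_force: [0.3, -0.5, 0.4]
grip_width: 0.0849
```

```bash
python3 - <<'E'
from h import *
o=r.get_obs(); print(o['tcp_pos'],o['orientation'],o['joints'])
goal([0.672,-0.163,0.30],0)
E
```

```text
[ 0.45081894 -0.37781214  0.28030021] [3.14128419e+00 2.28289436e-03 1.19649440e-03] [ 0.65136598  0.28553744 -0.07459239  1.69359548  0.02269808  1.16249956
 -0.99855622]
offset [0.443, -0.429, -0.0392] turn [0.0002, -0.0005, 0.001] rows 6.2 0.0
```

Call:
carry_out(offset=[[0.443,-0.429,-0.04],[0.443,-0.429,-0.04],[0.443,-0.429,-0.04],[0.443,-0.429,-0.04],[0.443,-0.429,-0.04],[0.443,-0.429,-0.04],[0.443,-0.429,-0.04],[0.443,-0.429,-0.04]], turn=[[0,0,0],[0,0,0],[0,0,0],[0,0,0],[0,0,0],[0,0,0],[0,0,0],[0,0,0]])

```text
clock: 2.65
tcp_pos: [0.6718, -0.1622, 0.2991]
orientation: [-3.14, -0.008, 0.0]
contact_force: [1.8, -0.7, 0.2]
grip_width: 0.0855
```

```bash
python3 - <<'E'
from h import *
np.set_printoptions(precision=4,suppress=True)
f=grab('wrist','w1'); o=r.get_obs(); print(o['tcp_pos'],o['orientation'],o['joints'])
np.savez('w1.npz',**f)
for q in ['nut','stand','cheeks','jar']:
    for d in look_for(q,'wrist')[:2]:
        w=world(f,d['xyz']); print(q,round(d['score'],2),w,proj(f,w).round())
# target over the mat
goal([0.56,0.29,0.30],0)
E
```

```text
[ 0.6705 -0.165   0.2992] [ 3.1412  0.0028 -0.0013] [ 0.2654  0.4572 -0.1695  1.4054  0.0782  1.2863 -1.4781]
nut 0.6 [ 0.6239 -0.1754  0.0414] [333. 237.]
stand 0.76 [ 0.6466 -0.1705  0.0208] [328. 213.]
cheeks 0.91 [ 0.6881 -0.176   0.0844] [336. 187.]
cheeks 0.39 [ 0.5959 -0.41    0.0613] [544. 267.]
jar 0.63 [ 0.5927 -0.4099  0.0638] [544. 270.]
jar 0.42 [ 0.6217 -0.175   0.0407] [332. 238.]
offset [-0.2212, -0.9144, -0.0013] turn [0.0007, 0.0002, -0.0016] rows 9.4 0.0
```

View pics/w1.png

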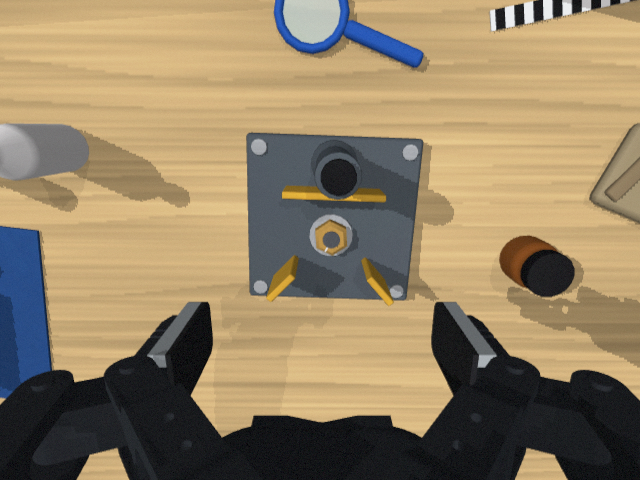

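The plate's corners are at about (249,133), (422,140), (249,294) and (409,299), the nut is at (331,238), and its white dash shows near (327,250). The opening faces the robot, so the stand's yaw is near 0. Next I'll fit the plate and nut.

```bash
python3 - <<'E'
from h import *
np.set_printoptions(precision=4,suppress=True)
f=np.load('w1.npz'); img=f['pixels']
# rectify planes to top view: 2 px per mm around (0.62,-0.165)
def rect(z,c,half,s):
    n=int(2*half*s); src=[];dst=[]
    for dx,dy in [(-1,-1),(-1,1),(1,1),(1,-1)]:
        X=[c[0]+dx*half,c[1]+dy*half,z]; src.append(proj(f,X)); dst.append([(half-dy*half)*s,(half-dx*half)*s])
    M=cv2.getPerspectiveTransform(np.float32(src),np.float32(dst))
    return cv2.warpPerspective(img,M,(n,n),flags=cv2.INTER_CUBIC)
c=(0.64,-0.17); a=rect(0.02,c,0.14,2000)
hsv=cv2.cvtColor(a,cv2.COLOR_RGB2HSV)
m=((hsv[...,1]<90)&(hsv[...,2]<125)).astype(np.uint8)
m=cv2.morphologyEx(m,cv2.MORPH_OPEN,np.ones((9,9)))
m=cv2.morphologyEx(m,cv2.MORPH_CLOSE,np.ones((41,41)))
cs=max(cv2.findContours(m,0,1)[0],key=cv2.contourArea); print(cv2.contourArea(cs))
(cx,cy),sz,ang=cv2.minAreaRect(cs); w=np.array([c[0]+.14-cy/2000,c[1]+.14-cx/2000]); print('plate centre',w,np.array(sz)/2000,'ang',ang)
cn=cv2.cvtColor(a,cv2.COLOR_RGB2BGR); cv2.drawContours(cn,[np.int32(cv2.boxPoints(((cx,cy),sz,ang)))],0,(0,0,255),1)
b=rect(0.040,(0.624,-0.175),0.03,8000)
cn=cv2.resize(cn,(480,480)); b=cv2.resize(b[:,:,::-1],(480,480))
cv2.imwrite('pics/fit1.png',np.hstack([cn[:, :320*2], b])[:, :960][:, 160:])
E
```

```text
152215.5
plate centre [ 0.6365 -0.1739] [0.1984 0.1981] ang 1.858502984046936
```

View pics/fit1.png

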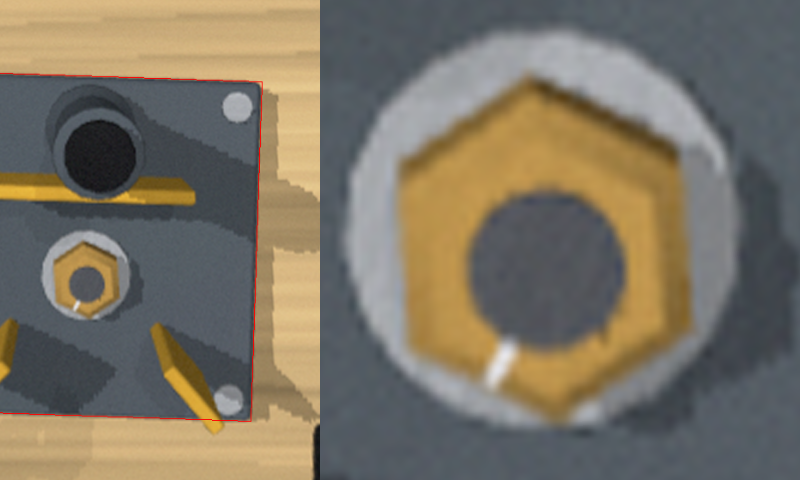

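Plate fit: 198 × 198 mm with yaw −0.032. The plate and the nut's bore agree on the nut axis at about (0.6205, −0.1733). The dash and flats give a nut yaw of about −0.45 in the world, so nut_turn starts near 0.42 and two strokes should do it. Now over the mat.

Call:
carry_out(offset=[[-0.12,-0.46,0],[-0.12,-0.46,0],[-0.12,-0.46,0],[-0.12,-0.46,0],[-0.12,-0.46,0],[-0.12,-0.46,0]], turn=[[0,0,0],[0,0,0],[0,0,0],[0,0,0],[0,0,0],[0,0,0]])

```text
clock: 3.5
tcp_pos: [0.6084, 0.0714, 0.3004]
orientation: [-3.138, -0.014, -0.0]
contact_force: [0.6, -0.3, 0.0]
grip_width: 0.0855
```

Call:
carry_out(offset=[[-0.11,-0.45,0],[-0.11,-0.45,0],[-0.11,-0.45,0],[-0.11,-0.45,0],[-0.11,-0.45,0],[-0.11,-0.45,0],[-0.11,-0.45,0]], turn=[[0,0,0],[0,0,0],[0,0,0],[0,0,0],[0,0,0],[0,0,0],[0,0,0]])

```text
clock: 4.2
tcp_pos: [0.5556, 0.2886, 0.2996]
orientation: [3.141, 0.0, 0.001]
contact_force: [0.6, -0.3, 0.3]
grip_width: 0.0854
```

```bash
cat >> h.py <<'E'
def rect(f,z,c,half,s):
    n=int(2*half*s); src=[];dst=[]
    for dx,dy in [(-1,-1),(-1,1),(1,1),(1,-1)]:
        src.append(proj(f,[c[0]+dx*half,c[1]+dy*half,z])); dst.append([(half-dy*half)*s,(half-dx*half)*s])
    M=cv2.getPerspectiveTransform(np.float32(src),np.float32(dst))
    return cv2.warpPerspective(f['pixels'],M,(n,n),flags=cv2.INTER_CUBIC)
E
python3 - <<'E'
from h import *
np.set_printoptions(precision=4,suppress=True)
f=grab('wrist','w2'); o=r.get_obs(); print(o['tcp_pos'],o['orientation'],o['joints'],o['clock'])
np.savez('w2.npz',**f)
for q in ['spanner','spanner_grip','mat']:
    for d in look_for(q,'wrist')[:2]:
        w=world(f,d['xyz']); print(q,round(d['score'],2),w,proj(f,w).round())
m=outline_of('mat','wrist')[0]['region']; s=outline_of('spanner','wrist')[0]['region']
c=(0.51,0.30)
g=dict(f); g['pixels']=((m|s)*255).astype(np.uint8); a=rect(g,0.004,c,.2,1500)
(cx,cy),sz,ang=cv2.minAreaRect(max(cv2.findContours((a>127).astype(np.uint8),0,1)[0],key=cv2.contourArea))
print('mat',c[0]+.2-cy/1500,c[1]+.2-cx/1500,np.array(sz)/1500,ang)
# blue sleeve region at bar top z=0.054
b=rect(f,0.054,(0.51,0.30),.15,2000); print(b.shape)
cv2.imwrite('pics/fit2.png',b[:,:,::-1])
E
```

```text
[0.5562 0.2874 0.2996] [ 3.1402 -0.0032  0.0009] [-0.3137  0.3597 -0.3511  1.5616  0.1298  1.2436 -2.2589] 4.25
spanner 0.96 [0.5258 0.3047 0.0525] [306. 224.]
spanner_grip 0.86 [0.5262 0.3049 0.0525] [306. 224.]
spanner_grip 0.84 [0.2928 0.452  0.0133] [203. 380.]
mat 0.47 [ 0.5722 -0.0729  0.0169] [633. 177.]
mat 0.49816243489583334 0.2824227091471354 [0.1523 0.2612] 7.013762950897217
(600, 600, 3)
```

View pics/fit2.png

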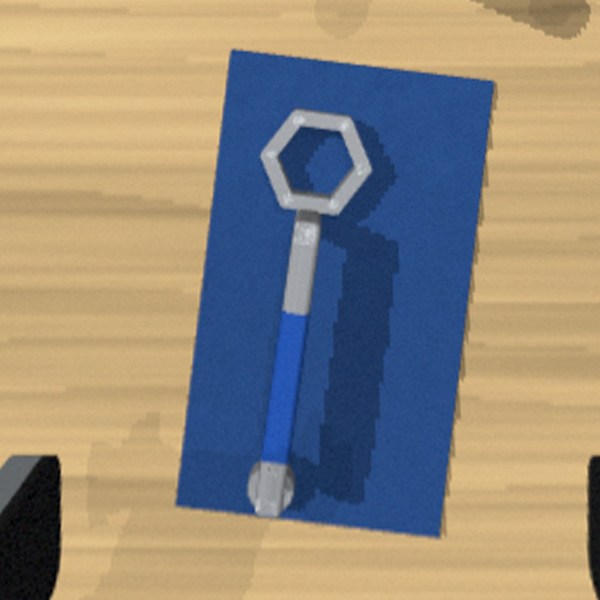

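Mat: centre (0.498, 0.282), yaw −0.122. Spanner: ring at (0.574, 0.292), sleeve middle at about (0.466, 0.307), yaw about −0.13. It lies on the blue mat, as the crop shows (ring px (317,163), sleeve (286,386)), and it is the rightmost spanner. Descending over the sleeve.

Call:
carry_out(offset=[[-0.18,-0.039,0.3],[-0.18,-0.039,0.3],[-0.18,-0.039,0.3],[-0.18,-0.039,0.3],[-0.18,-0.039,0.4],[-0.18,-0.039,0.44],[-0.18,-0.039,0.44],[-0.18,-0.039,0.44]], turn=[[0,0,0.087],[0,0,0.087],[0,0,0.087],[0,0,0.087],[0,0,0.087],[0,0,0.087],[0,0,0.087],[0,0,0.087]])

```text
clock: 5.3
tcp_pos: [0.4659, 0.3092, 0.0802]
orientation: [-3.135, 0.205, -0.001]
contact_force: [1.0, 0.3, 0.4]
grip_width: 0.0858
```

```bash
python3 - <<'E'
from h import *
np.set_printoptions(precision=4,suppress=True)
f=grab('wrist','w3'); o=r.get_obs(); print(o['tcp_pos'],o['orientation'],o['joints'],o['clock'])
np.savez('w3.npz',**f)
b=rect(f,0.054,(0.50,0.30),.12,2000); cv2.imwrite('pics/fit3.png',b[:,:,::-1])
goal([0.466,0.307,0.039],-0.13)
E
```

```text
[0.4664 0.3098 0.081 ] [-3.1335  0.2047 -0.0028] [-0.4378  0.4828 -0.33    1.9336  0.221   0.7577 -2.5951] 5.35
offset [-0.0003, 0.0057, 0.084] turn [-0.001, -0.0011, -0.0003] rows 0.8 0.0
```

View pics/w3.png

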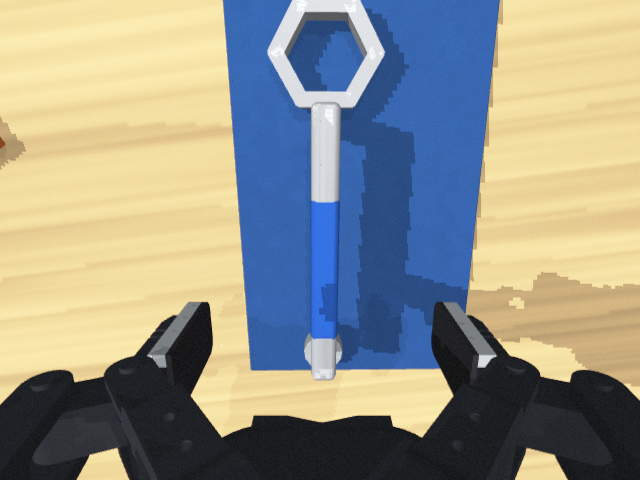

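The bar is centred between the jaws at column 325 and parallel to the tool's x axis. The sleeve spans rows 202 to 338, and the ring is at (327,52).

```bash
python3 - <<'E'
from h import *
np.set_printoptions(precision=4,suppress=True)
f=np.load('w3.npz')
a,b=onplane(f,(325,202),.054),onplane(f,(324.5,338),.054); print(a,b,(a+b)/2)
for p in [(325,104),(324,378)]: print(onplane(f,p,.054))
v=np.mean([onplane(f,p,.02)for p in [(268,53),(299,106),(353,106),(384,53)]],0);print('ring-ish',v,onplane(f,(268,53),.02),onplane(f,(384,53),.02))
E
```

```text
[0.5034 0.3022 0.054 ] [0.429  0.3121 0.054 ] [0.4662 0.3072 0.054 ]
[0.548  0.2964 0.054 ]
[0.4037 0.3157 0.054 ]
ring-ish [0.5615 0.2939 0.02  ] [0.5783 0.322  0.02  ] [0.5705 0.2624 0.02  ]
```

Call:
carry_out(offset=[[0,0.005,0.05],[0,0.005,0.084],[0,0.005,0.084],[0,0.005,0.084]], turn=[[0,0,0],[0,0,0],[0,0,0],[0,0,0]])

```text
clock: 5.75
tcp_pos: [0.4659, 0.3075, 0.0391]
orientation: [-3.134, 0.204, -0.003]
contact_force: [0.4, -0.0, -0.6]
grip_width: 0.0853
```

Call:
carry_out(offset=[[0,0,0],[0,0,0],[0,0,0],[0,0,0],[0,0,0],[0,0,0],[0,0,0],[0,0,0]], turn=[[0,0,0],[0,0,0],[0,0,0],[0,0,0],[0,0,0],[0,0,0],[0,0,0],[0,0,0]], hand=1, force=100)

```text
clock: 6.55
tcp_pos: [0.4652, 0.3074, 0.038]
orientation: [-3.134, 0.203, -0.001]
contact_force: [0.4, 0.8, 4.2]
grip_width: 0.0095
```

```bash
python3 - <<'E'
from h import *
np.set_printoptions(precision=4,suppress=True)
o=r.get_obs(); print({k:np.round(o[k],4) for k in ['clock','tcp_pos','orientation','contact_force','moment','grip_width']})
E
```

```text
{'clock': np.float64(6.55), 'tcp_pos': array([0.4652, 0.3074, 0.038 ]), 'orientation': array([-3.1341,  0.2033, -0.001 ]), 'contact_force': array([0.3616, 0.8338, 4.2447]), 'moment': array([ 0.2694,  0.1223, -0.0772]), 'grip_width': np.float64(0.0095)}
```

Call:
carry_out(offset=[[0,0,-0.05],[0,0,-0.12],[0,0,-0.2],[0,0,-0.26],[0,0,-0.26],[0,0,-0.26]], turn=[[0,0,0],[0,0,0],[0,0,0],[0,0,0],[0,0,0],[0,0,0]])

```text
clock: 7.15
tcp_pos: [0.4645, 0.306, 0.1668]
orientation: [3.134, -0.204, -0.001]
contact_force: [-0.3, 0.0, -3.1]
grip_width: 0.0097
```

```bash
python3 - <<'E'
from h import *
np.set_printoptions(precision=4,suppress=True)
f=grab('wrist','w4'); np.savez('w4.npz',**f)
o=r.get_obs(); print({k:np.round(o[k],4) for k in ['clock','tcp_pos','orientation','contact_force','moment','grip_width']})
E
```

```text
{'clock': np.float64(7.2), 'tcp_pos': array([0.4639, 0.3055, 0.1659]), 'orientation': array([ 3.1326, -0.2039, -0.0035]), 'contact_force': array([ 0.0939, -0.1045, -3.4449]), 'moment': array([0.0117, 0.0808, 0.004 ]), 'grip_width': np.float64(0.0097)}
```

View pics/w4.png

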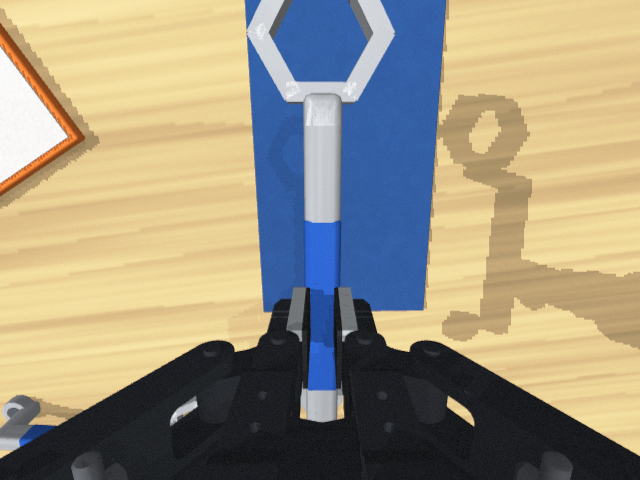

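```bash
python3 - <<'E'
from h import *
np.set_printoptions(precision=4,suppress=True)
f=np.load('w4.npz'); o=r.get_obs(); R=Ro.from_rotvec(o['orientation']).as_matrix(); z=.1659-.034+.016
for p in [(247,33),(395,33),(288,100),(355,100),(322,97)]: 
    print(p,R.T@(onplane(f,p,z)-o['tcp_pos']))
print(np.degrees(Ro.from_matrix(R).as_euler('ZYX')))
E
```

```text
(247, 33) [ 0.1109 -0.0308  0.0177]
(395, 33) [0.1108 0.0303 0.0178]
(288, 100) [ 0.0849 -0.0146  0.0177]
(355, 100) [0.0848 0.0144 0.0178]
(322, 97) [0.0861 0.0001 0.0178]
[ -7.4492   0.1189 179.8576]
```

The spanner is held (px (322,330)), with the ring's side vertices at (247,33) and (395,33). The ring centre is at tool (0.111, 0.000).

Call:
carry_out(offset=[[0.05,0.1,-0.1],[0.133,0.527,-0.11],[0.133,0.527,-0.11],[0.133,0.527,-0.11],[0.133,0.527,-0.11],[0.133,0.527,-0.11],[0.133,0.527,-0.11],[0.133,0.527,-0.11]], turn=[[0,0,0],[0,0,-0.1],[0,0,-0.2],[0,0,-0.3],[0,0,-0.3],[0,0,-0.3],[0,0,-0.3],[0,0,-0.3]])

```text
clock: 8.0
tcp_pos: [0.4956, 0.0349, 0.2206]
orientation: [3.102, 0.495, -0.006]
contact_force: [0.2, 0.6, -2.9]
grip_width: 0.0095
```

```bash
python3 - <<'E'
from h import *
o=r.get_obs();print(o['tcp_pos'])
goal([0.5285,-0.2353,0.20],0.593)
E
```

```text
[0.49557132 0.03491889 0.22061066]
offset [-0.1053, 0.5341, 0.0413] turn [-0.0007, 0.0025, -0.1845] rows 5.5 1.8
```

Call:
carry_out(offset=[[-0.105,0.534,0.04],[-0.105,0.534,0.04],[-0.105,0.534,0.04],[-0.105,0.534,0.04],[-0.105,0.534,0.04],[-0.105,0.534,0.04],[-0.105,0.534,0.14],[-0.105,0.534,0.2]], turn=[[0,0,-0.184],[0,0,-0.184],[0,0,-0.184],[0,0,-0.184],[0,0,-0.184],[0,0,-0.184],[0,0,-0.184],[0,0,-0.184]])

```text
clock: 8.8
tcp_pos: [0.5298, -0.2319, 0.1187]
orientation: [-3.0, -0.922, 0.005]
contact_force: [-0.9, 1.4, -2.9]
grip_width: 0.0096
```

Call:
carry_out(offset=[[0,0,0],[0,0,0],[0,0,0]], turn=[[0,0,0],[0,0,0],[0,0,0]])

```text
clock: 9.1
tcp_pos: [0.5327, -0.2323, 0.1242]
orientation: [3.001, 0.925, 0.004]
contact_force: [0.2, 0.6, -2.9]
grip_width: 0.0097
```

```bash
python3 - <<'E'
from h import *
np.set_printoptions(precision=4,suppress=True)
f=grab('wrist','w5'); np.savez('w5.npz',**f)
o=r.get_obs(); print({k:np.round(o[k],4) for k in ['clock','tcp_pos','orientation','contact_force','moment','grip_width']})
goal([0.5285,-0.2353,0.115],0.593)
E
```

```text
{'clock': np.float64(9.15), 'tcp_pos': array([ 0.5327, -0.2327,  0.1245]), 'orientation': array([3.0007, 0.9241, 0.0045]), 'contact_force': array([-0.3924,  0.4088, -2.7032]), 'moment': array([-0.0623,  0.0657,  0.0583]), 'grip_width': np.float64(0.0097)}
offset [-0.01, -0.0004, 0.019] turn [0.0017, -0.0015, 0.003] rows 0.2 0.0
```

View pics/w5.png

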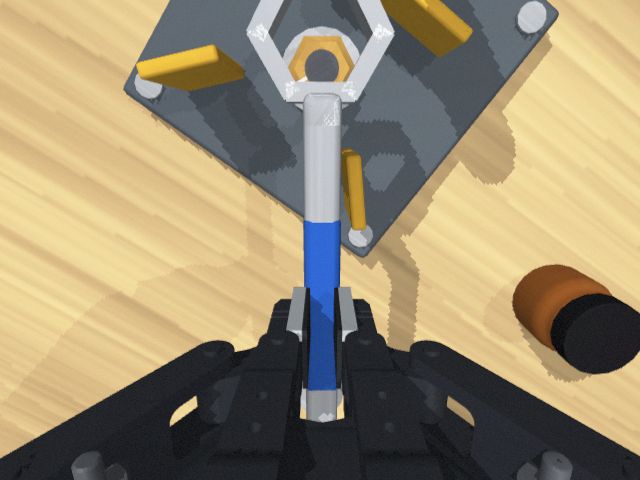

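```bash
cat >> h.py <<'E'
from scipy.optimize import minimize
def fitnut(f,x0,roi):
    "roi: polygon (px) inside which nothing hides the nut; returns x,y,yaw of nut"
    S=6; img=f['pixels']; x1,y1=np.floor(np.min(roi,0)).astype(int); x2,y2=np.ceil(np.max(roi,0)).astype(int)
    y1=max(y1,0); im=cv2.resize(img[y1:y2,x1:x2],None,fx=S,fy=S,interpolation=cv2.INTER_CUBIC)
    h=cv2.cvtColor(im,cv2.COLOR_RGB2HSV); B=((h[...,0]>8)&(h[...,0]<32)&(h[...,1]>90)&(h[...,2]>50))
    V=np.zeros(B.shape,np.uint8); P=lambda pts:np.int32(np.round((np.array(pts)-[x1,y1]+.5)*S-.5))
    cv2.fillPoly(V,[P(roi)],1)
    def render(p):
        a=p[2]+np.radians(30+60*np.arange(6)); rv=.018/np.cos(np.pi/6); q=[]
        for z,rr in [(.024,rv),(.0375,rv),(.040,.018)]: q+=[proj(f,[p[0]+rr*np.cos(t),p[1]+rr*np.sin(t),z]) for t in a]
        M=np.zeros(B.shape,np.uint8); cv2.fillConvexPoly(M,cv2.convexHull(P(q)),1)
        t=np.linspace(0,2*np.pi,40); cv2.fillPoly(M,[P([proj(f,[p[0]+p[3]*np.cos(u),p[1]+p[3]*np.sin(u),.04]) for u in t])],0)
        return M
    cost=lambda p:(V*(render(p)!=B)).sum()/S**2
    best=min((minimize(cost,[x0[0]+dx,x0[1]+dy,x0[2]+dw,.0095],method='Nelder-Mead',options=dict(initial_simplex=np.array([[x0[0]+dx,x0[1]+dy,x0[2]+dw,.0095]]*5)+np.vstack([np.zeros(4),np.diag([.003,.003,.08,.002])]))) for dx,dy,dw in [(0,0,0),(.002,-.002,.06),(-.002,.002,-.06)]),key=lambda s:s.fun)
    M=render(best.x); E=im[:,:,::-1].copy(); E[cv2.morphologyEx(M,cv2.MORPH_GRADIENT,np.ones((3,3)))>0]=(0,0,255)
    return best.x,best.fun,(V*B).sum()/S**2,E
E
python3 - <<'E'
from h import *
np.set_printoptions(precision=4,suppress=True)
f=dict(np.load('w1.npz')); p,c,n,E=fitnut(f,[.6205,-.1733,-.45],[(300,205),(360,205),(360,265),(300,265)]); print(p,c,n); 
g=dict(np.load('w5.npz')); p2,c2,n2,E2=fitnut(g,[.6205,-.1733,.593],[(285,20),(357,20),(362,35),(347,77),(297,77),(279,35)]); print(p2,c2,n2)
h=max(E.shape[0],E2.shape[0]); E=cv2.copyMakeBorder(E,0,h-E.shape[0],0,0,0);E2=cv2.copyMakeBorder(E2,0,h-E2.shape[0],0,0,0)
cv2.imwrite('pics/fit5.png',cv2.resize(np.hstack([E,E2]),None,fx=.9,fy=.9)); 
E
```

```text
[ 0.6202 -0.1734 -0.4476  0.0099] 67.16666666666667 607.2222222222222
[ 0.62   -0.1738  0.5978  0.0103] 48.361111111111114 1304.3055555555557
```

View pics/fit5.png

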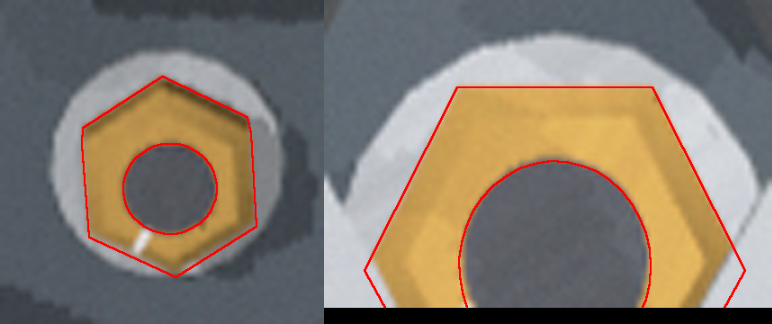

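Both fits agree: the nut is at (0.620, −0.1738) with yaw 0.598 mod 60°, so nut_turn is about 0.42. Moving to just above the nut.

```bash
python3 - <<'E'
from h import *
goal([0.5283,-0.2363,0.080],0.598)
E
```

```text
offset [-0.0116, 0.0008, 0.089] turn [0.0017, -0.0015, -0.0004] rows 0.9 0.0
```

Call:
carry_out(offset=[[-0.0116,0.0008,0.03],[-0.0116,0.0008,0.06],[-0.0116,0.0008,0.089],[-0.0116,0.0008,0.089],[-0.0116,0.0008,0.089],[-0.0116,0.0008,0.089]], turn=[[0.002,-0.0015,0],[0.002,-0.0015,0],[0.002,-0.0015,0],[0.002,-0.0015,0],[0.002,-0.0015,0],[0.002,-0.0015,0]])

```text
clock: 9.75
tcp_pos: [0.5268, -0.2366, 0.0784]
orientation: [-3.001, -0.922, 0.004]
contact_force: [0.5, -0.3, -2.6]
grip_width: 0.0093
```

```bash
python3 - <<'E'
from h import *
np.set_printoptions(precision=4,suppress=True)
f=grab('wrist','w6'); np.savez('w6.npz',**f)
o=r.get_obs(); print({k:np.round(o[k],4) for k in ['clock','tcp_pos','orientation','contact_force','moment','grip_width']})
R=Ro.from_rotvec(o['orientation']).as_matrix()
p,c,n,E=fitnut(f,[.620,-.1738,.598],[(282,22),(360,22),(364,30),(347,77),(296,77),(279,30)]); print(p,c,n); cv2.imwrite('pics/fit6.png',E)
print('nut in tool',R.T@(np.array([p[0],p[1],.04])-o['tcp_pos']), 'yaw err',p[2]-np.arctan2(R[1,0],R[0,0]))
goal([0.5283,-0.2363,0.070],0.598)
E
```

```text
{'clock': np.float64(9.8), 'tcp_pos': array([ 0.5269, -0.2367,  0.0786]), 'orientation': array([-3.0014, -0.9224,  0.0035]), 'contact_force': array([-0.1588,  0.3091, -3.0151]), 'moment': array([-0.0448,  0.0615,  0.0501]), 'grip_width': np.float64(0.0096)}
[ 0.6206 -0.1734  0.5841  0.01  ] 123.25 2308.6111111111113
nut in tool [0.1131 0.0003 0.0384] yaw err -0.0122155128142718
offset [0.0027, 0.0009, 0.0171] turn [-0.0015, 0.0011, -0.0011] rows 0.2 0.0
```

Call:
carry_out(offset=[[0.0036,0.0008,0.004],[0.0036,0.0008,0.008],[0.0036,0.0008,0.012],[0.0036,0.0008,0.016],[0.0036,0.0008,0.02],[0.0036,0.0008,0.022],[0.0036,0.0008,0.022]], turn=[[0,0,0],[0,0,0],[0,0,0],[0,0,0],[0,0,0],[0,0,0],[0,0,0]])

```text
clock: 10.5
tcp_pos: [0.5284, -0.2357, 0.067]
orientation: [-3.001, -0.923, 0.004]
contact_force: [1.5, 1.0, -2.7]
grip_width: 0.0098
```

```bash
cat >> h.py <<'E'
def st():
    o=r.get_obs(); R=Ro.from_rotvec(o['orientation']).as_matrix(); y=np.arctan2(R[1,0],R[0,0])
    ring=o['tcp_pos']+R@[.111,0,.034]; lv=np.r_[o['tcp_pos'][:2]-[.6202,-.1736],0]
    tz=np.cross(lv,o['contact_force'])[2]+o['moment'][2]
    print('t',round(float(o['clock']),2),'tcp',o['tcp_pos'].round(4),'yaw',round(y,4),'F',o['contact_force'].round(1),'M',o['moment'].round(3),'ring',ring.round(4),'Tnut(force)',round(tz,3),'g',round(float(o['grip_width']),4))
    return o
E
python3 -c "
from h import *
st()"
```

```text
t 10.5 tcp [ 0.5284 -0.2357  0.067 ] yaw 0.5965 F [ 1.5  1.  -2.7] M [ 0.147 -0.239  0.007] ring [ 0.6201 -0.1733  0.0328] Tnut(force) 0.007 g 0.0098
```

Call:
carry_out(offset=[[0,0,0.004],[0,0,0.008],[0,0,0.012],[0,0,0.016],[0,0,0.018],[0,0,0.019],[0,0,0.019]], turn=[[0,0,0],[0,0,0],[0,0,0],[0,0,0],[0,0,0],[0,0,0],[0,0,0]])

```text
clock: 11.2
tcp_pos: [0.5282, -0.2358, 0.0576]
orientation: [-3.001, -0.922, 0.005]
contact_force: [1.5, 0.4, -3.1]
grip_width: 0.0095
```

```bash
python3 -c "
from h import *
st()"
```

```text
t 11.2 tcp [ 0.5282 -0.2358  0.0576] yaw 0.5964 F [ 1.5  0.4 -3.1] M [ 0.262 -0.232  0.008] ring [ 0.6199 -0.1734  0.0233] Tnut(force) 0.068 g 0.0095
```

Seated. Underside estimated at z ≈ 0.023 and the ring is centred on the nut. First stroke, rotating clockwise about the nut axis.

Call:
carry_out(offset=[[0.0007,-0.0177,0],[0.0028,-0.0354,0],[0.0064,-0.0528,0],[0.0113,-0.0698,0]], turn=[[0,0,0.0533],[0,0,0.1067],[0,0,0.16],[0,0,0.2133]])

```text
clock: 11.6
tcp_pos: [0.514, -0.2039, 0.0581]
orientation: [-3.112, -0.428, 0.002]
contact_force: [3.1, -0.2, -3.9]
grip_width: 0.0095
```

```bash
python3 -c "
from h import *
st()"
```

```text
t 11.6 tcp [ 0.514  -0.2039  0.0581] yaw 0.2734 F [ 3.1 -0.2 -3.9] M [-0.02  -0.785  0.081] ring [ 0.6208 -0.1739  0.0239] Tnut(force) 0.193 g 0.0095
```

Call:
carry_out(offset=[[0.0007,-0.0177,0],[0.0028,-0.0354,0],[0.0064,-0.0528,0],[0.0113,-0.0698,0],[0.0175,-0.0865,0],[0.0251,-0.1025,0],[0.0339,-0.1179,0],[0.0439,-0.1326,0]], turn=[[0,0,0.0533],[0,0,0.1067],[0,0,0.16],[0,0,0.2133],[0,0,0.2667],[0,0,0.32],[0,0,0.3733],[0,0,0.4267]])

```text
clock: 12.4
tcp_pos: [0.5164, -0.1345, 0.058]
orientation: [3.089, -0.573, -0.005]
contact_force: [0.9, -1.6, -3.4]
grip_width: 0.0095
```

```bash
python3 -c "
from h import *
st()"
```

```text
t 12.4 tcp [ 0.5164 -0.1345  0.058 ] yaw -0.367 F [ 0.9 -1.6 -3.4] M [-0.393 -0.395  0.129] ring [ 0.6199 -0.1744  0.0237] Tnut(force) 0.257 g 0.0095
```

Call:
carry_out(offset=[[0.0007,-0.0177,0],[0.0028,-0.0354,0],[0.0064,-0.0528,0],[0.0064,-0.0528,0]], turn=[[0,0,0.0533],[0,0,0.1067],[0,0,0.16],[0,0,0.16]])

```text
clock: 12.8
tcp_pos: [0.529, -0.1102, 0.0579]
orientation: [2.999, -0.933, -0.005]
contact_force: [-0.3, -1.8, -2.5]
grip_width: 0.0097
```

```bash
python3 -c "
from h import *
st()"
```

```text
t 12.8 tcp [ 0.529  -0.1102  0.0579] yaw -0.6031 F [-0.3 -1.8 -2.5] M [-0.371 -0.078  0.008] ring [ 0.6203 -0.1731  0.0235] Tnut(force) 0.197 g 0.0097
```

Call:
carry_out(offset=[[0.0002,0.009,0],[0.0009,0.02,0],[0.0009,0.02,0],[0.0009,0.02,0]], turn=[[0,0,-0.027],[0,0,-0.06],[0,0,-0.06],[0,0,-0.06]])

```text
clock: 13.2
tcp_pos: [0.5231, -0.1193, 0.0578]
orientation: [-3.038, 0.799, 0.006]
contact_force: [0.1, -0.8, -2.4]
grip_width: 0.0095
```

```bash
python3 -c "
from h import *
st()"
```

```text
t 13.2 tcp [ 0.5231 -0.1193  0.0578] yaw -0.5145 F [ 0.1 -0.8 -2.4] M [-0.033 -0.079 -0.031] ring [ 0.6196 -0.1739  0.0234] Tnut(force) 0.042 g 0.0095
```

Call:
carry_out(offset=[[0,0,-0.01],[0,0,-0.025],[0,0,-0.04],[0,0,-0.054],[0,0,-0.054],[0,0,-0.054]], turn=[[0,0,0],[0,0,0],[0,0,0],[0,0,0],[0,0,0],[0,0,0]])

```text
clock: 13.8
tcp_pos: [0.5232, -0.1189, 0.085]
orientation: [-3.038, 0.798, 0.006]
contact_force: [-0.1, 0.8, -3.1]
grip_width: 0.0093
```

```bash
python3 - <<'E'
from h import *
np.set_printoptions(precision=4,suppress=True)
f=grab('wrist','w7'); np.savez('w7.npz',**f); o=st(); R=Ro.from_rotvec(o['orientation']).as_matrix()
p,c,n,E=fitnut(f,[.620,-.1738,-.5145],[(282,22),(360,22),(364,30),(347,77),(296,77),(279,30)]); print(p,c,n)
print('nut in tool',R.T@(np.array([p[0],p[1],.04])-o['tcp_pos']), 'yaw err',p[2]-np.arctan2(R[1,0],R[0,0]))
cv2.imwrite('pics/fit7.png',E)
E
```

```text
t 13.85 tcp [ 0.523  -0.1189  0.0847] yaw -0.5136 F [-0.7  0.4 -2.8] M [ 0.024  0.035 -0.033] ring [ 0.6195 -0.1733  0.0502] Tnut(force) -0.038 g 0.0097
[ 0.6206 -0.1735 -0.5194  0.01  ] 126.22222222222223 2077.4166666666665
nut in tool [ 0.112  -0.0004  0.0442] yaw err -0.005847720025554226
```

Lifted off cleanly. The fit shows the hexagon still aligned (error −0.006 rad), so nut_turn is about 1.53. Swinging back 60°.

Call:
carry_out(offset=[[0.0019,0.029,0],[0.0076,0.0575,0],[0.0169,0.085,0],[0.0298,0.1111,0],[0.0459,0.1351,0],[0.065,0.1569,0],[0.0868,0.176,0],[0.111,0.1922,0]], turn=[[0,0,-0.0873],[0,0,-0.1747],[0,0,-0.262],[0,0,-0.3493],[0,0,-0.436],[0,0,-0.5233],[0,0,-0.6107],[0,0,-0.698]])

```text
clock: 14.65
tcp_pos: [0.5237, -0.2307, 0.084]
orientation: [-3.026, -0.834, 0.007]
contact_force: [0.5, 0.2, -2.7]
grip_width: 0.0096
```

Call:
carry_out(offset=[[0,0,0],[0,0,0],[0,0,0]], turn=[[0,0,0],[0,0,0],[0,0,0]])

```text
clock: 14.95
tcp_pos: [0.5239, -0.2289, 0.0843]
orientation: [-3.028, -0.825, 0.006]
contact_force: [0.3, -0.0, -2.7]
grip_width: 0.0097
```

```bash
python3 - <<'E'
from h import *
np.set_printoptions(precision=4,suppress=True)
f=grab('wrist','w8'); np.savez('w8.npz',**f); o=st(); R=Ro.from_rotvec(o['orientation']).as_matrix()
p,c,n,E=fitnut(f,[.620,-.1738,.53],[(282,22),(360,22),(364,30),(347,77),(296,77),(279,30)]); print(p,c,n)
print('nut in tool',R.T@(np.array([p[0],p[1],.04])-o['tcp_pos']), 'yaw err',p[2]-np.arctan2(R[1,0],R[0,0]))
cv2.imwrite('pics/fit8.png',E)
E
```

```text
t 15.0 tcp [ 0.524  -0.2289  0.0844] yaw 0.5325 F [-0.4  0.9 -3.1] M [-0.042  0.056 -0.036] ring [ 0.6195 -0.1725  0.0501] Tnut(force) -0.145 g 0.0096
[ 0.6206 -0.1734  0.5791  0.01  ] 126.63888888888889 2092.3055555555557
nut in tool [0.1115 0.0014 0.044 ] yaw err 0.0466297681204374
```

```bash
python3 - <<'E'
import cv2,numpy as np
a,b=cv2.imread('pics/fit7.png'),cv2.imread('pics/fit8.png'); m=min(a.shape[0],b.shape[0]); print(a.shape,b.shape)
cv2.imwrite('pics/fit78.png',cv2.resize(np.vstack([a[:m],b[:m]]),None,fx=.85,fy=.85))
E
```

```text
(330, 510, 3) (330, 510, 3)
```

View pics/fit78.png

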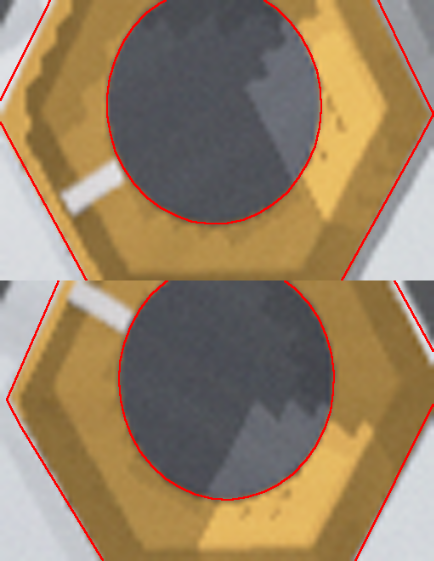

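The fit region was cropped, but the dash puts the yaw error within about ±0.03, well inside the play. The lateral correction from the fit and from the pose agree (+1.3 mm in tool y). Reseating.

Call:
carry_out(offset=[[0.001,0.0026,0.006],[0.001,0.0026,0.012],[0.001,0.0026,0.018],[0.001,0.0026,0.023],[0.001,0.0026,0.027],[0.001,0.0026,0.031],[0.001,0.0026,0.035],[0.001,0.0026,0.035]], turn=[[0,0,0],[0,0,0],[0,0,0],[0,0,0],[0,0,0],[0,0,0],[0,0,0],[0,0,0]])

```text
clock: 15.8
tcp_pos: [0.5255, -0.2307, 0.0669]
orientation: [-3.028, -0.827, 0.005]
contact_force: [-0.7, 0.6, -1.5]
grip_width: 0.0099
```

```bash
python3 -c "
from h import *
st()"
```

```text
t 15.8 tcp [ 0.5255 -0.2307  0.0669] yaw 0.5334 F [-0.7  0.6 -1.5] M [ 0.069 -0.057  0.057] ring [ 0.6209 -0.1742  0.0326] Tnut(force) -0.035 g 0.0099
```

Call:
carry_out(offset=[[0,0,0.004],[0,0,0.008],[0,0,0.012],[0,0,0.016],[0,0,0.018],[0,0,0.018],[0,0,0.018]], turn=[[0,0,0],[0,0,0],[0,0,0],[0,0,0],[0,0,0],[0,0,0],[0,0,0]])

```text
clock: 16.5
tcp_pos: [0.5254, -0.2309, 0.0581]
orientation: [-3.029, -0.827, 0.005]
contact_force: [-0.3, 0.2, -1.7]
grip_width: 0.0095
```

```bash
python3 -c "
from h import *
st()"
```

```text
t 16.5 tcp [ 0.5254 -0.2309  0.0581] yaw 0.5333 F [-0.3  0.2 -1.7] M [0.136 0.019 0.054] ring [ 0.6209 -0.1745  0.0239] Tnut(force) 0.016 g 0.0095
```

Call:
carry_out(offset=[[0.0007,-0.0177,0],[0.0028,-0.0354,0],[0.0064,-0.0528,0],[0.0113,-0.0698,0],[0.0175,-0.0865,0],[0.0251,-0.1025,0],[0.0339,-0.1179,0]], turn=[[0,0,0.0533],[0,0,0.1067],[0,0,0.16],[0,0,0.2133],[0,0,0.2667],[0,0,0.32],[0,0,0.3733]])

```text
clock: 17.2
tcp_pos: [0.5098, -0.1716, 0.0584]
orientation: [-3.141, 0.047, 0.006]
contact_force: [-0.9, -0.2, -1.7]
grip_width: 0.0094
```

```bash
python3 -c "
from h import *
st()"
```

```text
t 17.2 tcp [ 0.5098 -0.1716  0.0584] yaw -0.03 F [-0.9 -0.2 -1.7] M [-0.155  0.022  0.172] ring [ 0.6206 -0.1749  0.024 ] Tnut(force) 0.201 g 0.0094
```

Call:
carry_out(offset=[[0.0002,-0.0089,0],[0.0007,-0.0177,0],[0.0016,-0.0266,0],[0.0016,-0.0266,0]], turn=[[0,0,0.0267],[0,0,0.0533],[0,0,0.08],[0,0,0.08]])

```text
clock: 17.6
tcp_pos: [0.5108, -0.158, 0.0583]
orientation: [-3.132, 0.23, 0.007]
contact_force: [-3.1, -0.6, -0.5]
grip_width: 0.0095
```

```bash
python3 -c "
from h import *
st()"
```

```text
t 17.6 tcp [ 0.5108 -0.158   0.0583] yaw -0.1463 F [-3.1 -0.6 -0.5] M [-0.106  0.391  0.046] ring [ 0.6205 -0.1741  0.0238] Tnut(force) 0.16 g 0.0095
```

Call:
carry_out(offset=[[0.0001,-0.0044,0],[0.0002,-0.0089,0],[0.0002,-0.0089,0]], turn=[[0,0,0.0133],[0,0,0.0267],[0,0,0.0267]])

```text
clock: 17.9
tcp_pos: [0.5115, -0.1536, 0.0581]
orientation: [-3.127, 0.293, 0.007]
contact_force: [-2.8, -0.9, -0.9]
grip_width: 0.0094
```

```bash
python3 -c "
from h import *
st()"
```

```text
t 17.9 tcp [ 0.5115 -0.1536  0.0581] yaw -0.1872 F [-2.8 -0.9 -0.9] M [-0.019  0.737  0.042] ring [ 0.6204 -0.1743  0.0236] Tnut(force) 0.191 g 0.0094
```

Call:
carry_out(offset=[[0.0001,-0.0044,0],[0.0001,-0.0067,0],[0.0001,-0.0067,0]], turn=[[0,0,0.0133],[0,0,0.02],[0,0,0.02]])

```text
clock: 18.2
tcp_pos: [0.5121, -0.1503, 0.0581]
orientation: [-3.122, 0.34, 0.007]
contact_force: [-3.9, -0.5, 0.5]
grip_width: 0.0096
```

```bash
python3 -c "
from h import *
st()"
```

```text
t 18.2 tcp [ 0.5121 -0.1503  0.0581] yaw -0.217 F [-3.9 -0.5  0.5] M [0.016 1.001 0.097] ring [ 0.6204 -0.1742  0.0236] Tnut(force) 0.245 g 0.0096
```

Call:
carry_out(offset=[[0.0001,-0.0044,0],[0.0001,-0.0067,0],[0.0001,-0.0067,0]], turn=[[0,0,0.0133],[0,0,0.02],[0,0,0.02]])

```text
clock: 18.5
tcp_pos: [0.513, -0.147, 0.0581]
orientation: [-3.117, 0.388, 0.007]
contact_force: [-4.5, -0.0, -0.3]
grip_width: 0.0098
```

```bash
python3 -c "
from h import *
st()"
```

```text
t 18.5 tcp [ 0.513  -0.147   0.0581] yaw -0.2476 F [-4.5 -0.  -0.3] M [0.006 1.077 0.078] ring [ 0.6204 -0.1741  0.0236] Tnut(force) 0.199 g 0.0098
```

Call:
carry_out(offset=[[0.0001,-0.0044,0],[0.0001,-0.0067,0],[0.0001,-0.0067,0]], turn=[[0,0,0.0133],[0,0,0.02],[0,0,0.02]])

```text
clock: 18.8
tcp_pos: [0.5137, -0.144, 0.0581]
orientation: [-3.111, 0.435, 0.008]
contact_force: [-5.2, -0.5, -0.7]
grip_width: 0.0097
```

```bash
python3 -c "
from h import *
st()"
```

```text
t 18.8 tcp [ 0.5137 -0.144   0.0581] yaw -0.2776 F [-5.2 -0.5 -0.7] M [-0.146  1.094  0.189] ring [ 0.6203 -0.1744  0.0235] Tnut(force) 0.398 g 0.0097
```

Call:
carry_out(offset=[[0,-0.0033,0],[0.0001,-0.0055,0],[0.0001,-0.0055,0]], turn=[[0,0,0.01],[0,0,0.0167],[0,0,0.0167]])

```text
clock: 19.1
tcp_pos: [0.5143, -0.1418, 0.0581]
orientation: [3.106, -0.474, -0.008]
contact_force: [-6.0, -1.2, -0.0]
grip_width: 0.0095
```

```bash
python3 -c "
from h import *
st();o=r.get_obs();print(o['tau'])"
```

```text
t 19.1 tcp [ 0.5143 -0.1418  0.0581] yaw -0.3026 F [-6.  -1.2 -0. ] M [-0.466  1.211  0.279] ring [ 0.6201 -0.1748  0.0235] Tnut(force) 0.6 g 0.0095
[ -1.46976963 -50.77557564   0.86935636 -22.73936212  -0.74793225
  -1.61975183  -0.31913049]
```

Call:
carry_out(offset=[[0,-0.0033,0],[0.0001,-0.0067,0],[0.0001,-0.0067,0],[0.0001,-0.0067,0]], turn=[[0,0,0.01],[0,0,0.02],[0,0,0.02],[0,0,0.02]])

```text
clock: 19.5
tcp_pos: [0.5151, -0.1391, 0.058]
orientation: [3.098, -0.52, -0.008]
contact_force: [-6.0, -1.5, 0.4]
grip_width: 0.0093
```

```bash
python3 -c "
from h import *
st();o=r.get_obs();print(o['tau'])"
```

```text
t 19.5 tcp [ 0.5151 -0.1391  0.058 ] yaw -0.3325 F [-6.  -1.5  0.4] M [-0.673  1.297  0.298] ring [ 0.6198 -0.1753  0.0235] Tnut(force) 0.663 g 0.0093
[ -1.80597112 -50.81044793   0.56491563 -22.86562085  -0.9873531
  -1.66435137  -0.32674349]
```

Torque is rising more slowly than the hand's yaw because the grip gives a little. Next I'll add mostly sideways pull and relieve the radial push.

Call:
carry_out(offset=[[-0.001,-0.003,0],[-0.002,-0.006,0],[-0.002,-0.006,0],[-0.002,-0.006,0]], turn=[[0,0,0.003],[0,0,0.006],[0,0,0.006],[0,0,0.006]])

```text
clock: 19.9
tcp_pos: [0.5158, -0.1371, 0.0582]
orientation: [3.094, -0.535, -0.005]
contact_force: [-4.0, -5.3, -1.3]
grip_width: 0.0092
```

```bash
python3 -c "
from h import *
st();o=r.get_obs();print(o['tau'])"
```

```text
t 19.9 tcp [ 0.5158 -0.1371  0.0582] yaw -0.3426 F [-4.  -5.3 -1.3] M [-1.223  0.93   0.195] ring [ 0.6202 -0.1744  0.0239] Tnut(force) 0.896 g 0.0092
[ -3.09020653 -51.18080735  -0.83550425 -21.93297386  -1.40538219
  -1.00753337  -0.22660214]
```

Call:
carry_out(offset=[[0,-0.001,0],[0,-0.002,0],[0,-0.002,0],[0,-0.002,0]], turn=[[0,0,0.003],[0,0,0.006],[0,0,0.006],[0,0,0.006]])

```text
clock: 20.3
tcp_pos: [0.5161, -0.1363, 0.0582]
orientation: [3.091, -0.549, -0.005]
contact_force: [-4.4, -4.2, -1.8]
grip_width: 0.0096
```

```bash
python3 -c "
from h import *
st();o=r.get_obs();print(o['tau'])"
```

```text
t 20.3 tcp [ 0.5161 -0.1363  0.0582] yaw -0.3516 F [-4.4 -4.2 -1.8] M [-1.411  0.971  0.254] ring [ 0.6202 -0.1746  0.0239] Tnut(force) 0.862 g 0.0096
[ -3.20997231 -51.17337227  -0.96015617 -21.97745919  -1.49843059
  -1.02397028  -0.24734309]
```

The force reading is about 0.87–0.9 N m, and joint 1's torque suggests up to 1.1, so it is firmly at the stop and well under 1.8. Unwinding and centring the play.

Call:
carry_out(offset=[[0.0003,0.011,0],[0.001,0.022,0],[0.0022,0.0332,0],[0.0022,0.0332,0],[0.0022,0.0332,0]], turn=[[0,0,-0.033],[0,0,-0.067],[0,0,-0.1],[0,0,-0.1],[0,0,-0.1]])

```text
clock: 20.8
tcp_pos: [0.5126, -0.1502, 0.0584]
orientation: [-3.125, 0.317, 0.004]
contact_force: [-0.9, -1.3, -2.4]
grip_width: 0.0096
```

```bash
python3 -c "
from h import *
st();o=r.get_obs();print(o['tau'])
goal([0.5114,-.1517,.0582],-.2)"
```

```text
t 20.8 tcp [ 0.5126 -0.1502  0.0584] yaw -0.202 F [-0.9 -1.3 -2.4] M [-0.349  0.301 -0.045] ring [ 0.6212 -0.1725  0.0242] Tnut(force) 0.113 g 0.0096
[ -0.50999427 -51.20263696   1.08474087 -20.5258888   -0.21057784
  -0.34387347   0.1878483 ]
offset [-0.0017, 0.0033, 0.0005] turn [-0.0004, 0.0015, -0.0013] rows 0.0 0.0
```

Call:
carry_out(offset=[[-0.0017,0.0033,0],[-0.0017,0.0033,-0.01],[-0.0017,0.0033,-0.02],[-0.0017,0.0033,-0.035],[-0.0017,0.0033,-0.05],[-0.0017,0.0033,-0.05],[-0.0017,0.0033,-0.05]], turn=[[0,0,0],[0,0,0],[0,0,0],[0,0,0],[0,0,0],[0,0,0],[0,0,0]])

```text
clock: 21.5
tcp_pos: [0.5106, -0.1514, 0.0835]
orientation: [-3.125, 0.313, 0.006]
contact_force: [-1.0, 0.2, -3.5]
grip_width: 0.009
```

```bash
python3 - <<'E'
from h import *
np.set_printoptions(precision=4,suppress=True)
f=grab('wrist','w9'); np.savez('w9.npz',**f); o=st()
c=proj(f,[.6203,-.1736,.04]); print(c)
p,cc,n,E=fitnut(f,[.620,-.1738,-.16],[(285,8),(357,8),(362,25),(347,77),(297,77),(279,25)]); print(p,cc,n,'turn',2*np.pi/3-np.pi/3*0-(p[2]+.0324))
cv2.imwrite('pics/nut9.png',cv2.resize(f['pixels'][0:160,200:440,::-1],None,fx=3,fy=3,interpolation=cv2.INTER_CUBIC))
E
```

```text
t 21.55 tcp [ 0.5104 -0.1514  0.0832] yaw -0.1997 F [-0.6  0.1 -2.7] M [0.052 0.045 0.054] ring [ 0.6191 -0.1733  0.0487] Tnut(force) 0.057 g 0.0094
[320.7096  41.0631]
[ 0.6206 -0.1734 -0.1702  0.01  ] 154.38888888888889 2742.1666666666665 turn 2.232162995147145
```

View pics/nut9.png

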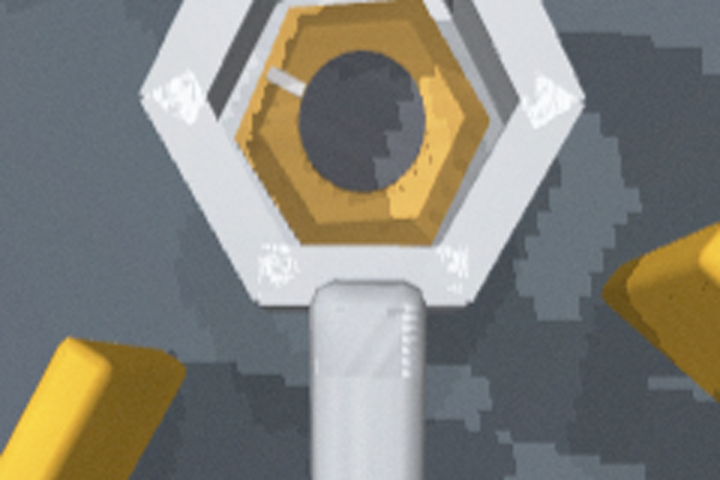

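The nut fits at turn ≈ 2.23 ± 0.03, i.e. at the stop. In the crop the dash is at (285,80) and the ring hangs clear above the nut. Carrying the spanner back to the mat.

Call:
carry_out(offset=[[0,0,-0.08],[0,0,-0.18],[0,0,-0.28],[-0.05,-0.1,-0.28],[-0.15,-0.5,-0.28],[-0.15,-0.5,-0.28],[-0.15,-0.5,-0.28],[-0.15,-0.5,-0.28]], turn=[[0,0,0],[0,0,0],[0,0,0],[0,0,0],[0,0,0],[0,0,0],[0,0,0],[0,0,0]])

```text
clock: 22.35
tcp_pos: [0.487, 0.0979, 0.2234]
orientation: [-3.125, 0.314, 0.007]
contact_force: [0.8, -0.7, -2.7]
grip_width: 0.0094
```

```bash
python3 -c "
from h import *
st()
goal([0.466,0.302,0.15],-.13)"
```

```text
t 22.35 tcp [0.487  0.0979 0.2234] yaw -0.2002 F [ 0.8 -0.7 -2.7] M [-0.022 -0.089 -0.026] ring [0.5957 0.0759 0.1889] Tnut(force) -0.14 g 0.0094
offset [-0.1218, -0.3916, 0.1473] turn [-0.0002, 0.0028, -0.0468] rows 4.4 0.5
```

Call:
carry_out(offset=[[-0.122,-0.392,0.03],[-0.122,-0.392,0.03],[-0.122,-0.392,0.05],[-0.122,-0.392,0.1],[-0.122,-0.392,0.147],[-0.122,-0.392,0.147],[-0.122,-0.392,0.147],[-0.122,-0.392,0.147]], turn=[[0,0,-0.047],[0,0,-0.047],[0,0,-0.047],[0,0,-0.047],[0,0,-0.047],[0,0,-0.047],[0,0,-0.047],[0,0,-0.047]])

```text
clock: 23.15
tcp_pos: [0.4679, 0.2995, 0.1514]
orientation: [-3.134, 0.206, 0.004]
contact_force: [0.0, -0.2, -2.1]
grip_width: 0.0096
```

```bash
python3 -c "
from h import *
st()
goal([0.466,0.302,0.044],-.13)"
```

```text
t 23.15 tcp [0.4679 0.2995 0.1514] yaw -0.1314 F [ 0.  -0.2 -2.1] M [-0.03  -0.025 -0.009] ring [0.5779 0.285  0.1171] Tnut(force) 0.018 g 0.0096
offset [-0.004, -0.0043, 0.2148] turn [-0.0007, 0.0016, -0.0009] rows 2.1 0.0
```

Call:
carry_out(offset=[[-0.004,-0.0043,0.06],[-0.004,-0.0043,0.12],[-0.004,-0.0043,0.17],[-0.004,-0.0043,0.195],[-0.004,-0.0043,0.21],[-0.004,-0.0043,0.214],[-0.004,-0.0043,0.214]], turn=[[0,0.001,0],[0,0.001,0],[0,0.001,0],[0,0.001,0],[0,0.001,0],[0,0.001,0],[0,0.001,0]])

```text
clock: 23.85
tcp_pos: [0.4656, 0.3033, 0.0444]
orientation: [-3.133, 0.204, 0.001]
contact_force: [-0.1, 0.6, -2.2]
grip_width: 0.0099
```

Call:
carry_out(offset=[[0,0,0.003],[0,0,0.006],[0,0,0.009],[0,0,0.011],[0,0,0.011],[0,0,0.011]], turn=[[0,0,0],[0,0,0],[0,0,0],[0,0,0],[0,0,0],[0,0,0]])

```text
clock: 24.45
tcp_pos: [0.4648, 0.3034, 0.0382]
orientation: [-3.134, 0.203, 0.003]
contact_force: [-0.8, 0.3, -1.5]
grip_width: 0.0096
```

```bash
python3 -c "
from h import *
st()"
```

```text
t 24.45 tcp [0.4648 0.3034 0.0382] yaw -0.1291 F [-0.8  0.3 -1.5] M [0.132 0.148 0.007] ring [0.5749 0.2892 0.004 ] Tnut(force) 0.318 g 0.0096
```

Call:
carry_out(offset=[[0,0,0.001],[0,0,0.002],[0,0,0.002]], turn=[[0,0,0],[0,0,0],[0,0,0]])

```text
clock: 24.75
tcp_pos: [0.465, 0.304, 0.0379]
orientation: [-3.133, 0.202, 0.002]
contact_force: [-2.3, 0.6, 7.0]
grip_width: 0.0096
```

Call:
carry_out(offset=[[0,0,0],[0,0,0],[0,0,0],[0,0,0],[0,0,0],[0,0,0],[0,0,0]], turn=[[0,0,0],[0,0,0],[0,0,0],[0,0,0],[0,0,0],[0,0,0],[0,0,0]], hand=0)

```text
clock: 25.45
tcp_pos: [0.4647, 0.303, 0.0369]
orientation: [-3.134, 0.203, 0.003]
contact_force: [-0.8, -0.1, 0.1]
grip_width: 0.0855
```

Call:
carry_out(offset=[[0,0,-0.04],[0,0,-0.1],[0,0,-0.2],[0,0,-0.3],[0,0,-0.4],[0,0,-0.5],[0,0,-0.5],[0,0,-0.5]], turn=[[0,0,0],[0,0,0],[0,0,0],[0,0,0],[0,0,0],[0,0,0],[0,0,0],[0,0,0]])

```text
clock: 26.25
tcp_pos: [0.4657, 0.3032, 0.2882]
orientation: [-3.132, 0.203, -0.0]
contact_force: [0.3, -0.9, -1.3]
grip_width: 0.0855
```

```bash
python3 - <<'E'
from h import *
np.set_printoptions(precision=4,suppress=True)
st(); f=grab('wrist','w10')
for c in ['scene','side']:
    g=grab(c,c+'_end')
    for q in ['spanner','bottle','torch','jar']:
        for d in look_for(q,c)[:2]: print(c,q,round(d['score'],2),world(g,d['xyz']))
E
```

```text
t 26.25 tcp [0.4657 0.3032 0.2882] yaw -0.1293 F [ 0.3 -0.9 -1.3] M [-0.045  0.012 -0.031] ring [0.5758 0.2889 0.2542] Tnut(force) -0.032 g 0.0855
scene spanner 0.88 [0.2876 0.5285 0.0356]
scene spanner 0.69 [0.5444 0.3029 0.0189]
scene bottle 0.61 [0.7303 0.1385 0.0958]
scene torch 0.6 [0.7191 0.2596 0.0752]
scene jar 0.73 [ 0.5927 -0.4051  0.0518]
side spanner 0.98 [0.4996 0.3086 0.0402]
side spanner 0.81 [0.2877 0.5487 0.0359]
side bottle 0.94 [0.7072 0.1565 0.0708]
side torch 0.93 [0.7025 0.2703 0.0576]
side torch 0.69 [0.5033 0.3099 0.0364]
side jar 0.85 [ 0.5831 -0.3982  0.0448]
```

View pics/w10.png

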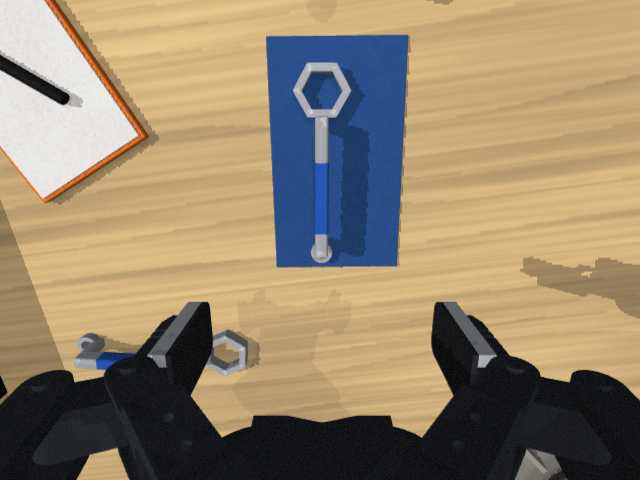

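The spanner stands on the mat on its ring (322,90) and foot (321,253), and the gripper is clear. Bottle, torch and jar are where they started. Handing in.

```bash
python3 -c "
from h import *
print(r.hand_in())"
```

```text
the job is handed in; nothing more can be done
None
```

I tightened the nut to its end stop in two strokes, laid the spanner back on the blue mat, and handed the job in. The hand-in reports no verdict.

- **Spanner:** I took the one farthest to the robot's right, on the blue mat. I seated it on the nut, swung about 1.2 rad clockwise, lifted it off, swung back 60° and reseated it for the second stroke.
- **Tightness:** The wrist force and moment gave about 0.86–0.90 N m at the end, held for about 0.8 s. Other readings differed: joint torque suggested up to 1.1 N m, and the hand's travel allowed up to about 1.3–1.45 N m. All are above the 0.7 N m needed and below the 1.8 N m limit.
- **Nut position:** Before the last lift-off, the camera fit read nut_turn as about 2.23 rad. That matches the 2.2 stop within the fit's error of about 0.03 rad.
- **A check that disagreed:** Before reseating, one nut-yaw fit was about 0.05 rad off, from a cropped picture region. The white dash put the error within about 0.03 rad, and the ring went down without resistance.
- **Final state:** The last wrist picture shows the spanner on the mat, standing on its ring and foot, with the open gripper about 0.29 m up and touching nothing. Bottle, torch and jar are within 3 mm of their starting positions. The arm's clock was at about 26 s of the 72 s allowed.

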